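# Load the toasting cage and hold the toaster lever at its third click

## Robot

A 7-joint arm with a two-finger parallel gripper is mounted at the origin on the work surface. World frame = base frame: x ahead of the robot, y to its left, z up, the work surface at z = 0. Lengths are in m, angles in degrees, forces in N, time in s.
With the tool pointing down it reaches from about 0.425 to 0.875 m from the base axis. Payload 4.7 kg.
Tool frame: the origin (TCP) lies between the finger pads; the fingertips stand env.finger_overhang ahead of it and the grasp point (between the pads) lies 5 mm behind it (env.finger_overhang is the distance from the TCP to the fingertips, in m); z points along the fingers, y is the line along which they close (so a half turn about z gives the same grasp; the last joint's range is limited). The gripper opens to 87 mm and grips with 3 to 60 N. Pads are 19 mm wide; open, the fingers measure 117 mm over their backs; the gripper's body (75 mm by 190 mm) begins 51 mm behind the grasp point.
Start: joints at [-70.296, 18.392, -4.016, 83.108, 1.295, 78.541, -3.26], TCP at [0.211, 0.615, 0.201] pointing down, gripper open.
Joint ranges: [-163.93, 163.93], [-17.29, 119.83], [-79.2, 71.16], [3.27, 140.29], [-89.18, 269.18], [5.43, 117.66], [-154.24, 154.24]. Speed limits (degrees/s): [147.25, 147.25, 180, 180, 180, 180, 180].

## Interface

Orientations are given as [roll, pitch, yaw] about the fixed x, y, z axes, in that order (R = Rz(yaw) Ry(pitch) Rx(roll)).
In Python, from cell import telemetry, eyes, env, models gives the robot as it stands. The module is installed in compiled form; this text tells all that it offers.
- The arm moves only by the tool drive_tool, never from a script. Its arguments are lists of equal length, an entry for each row: "angular": the turn, a rotation vector about the tool's x, y, z in rad, a list of three; "delta_pos": the shift along the tool's x, y, z in cm, a list of three; "gripper": the finger opening in cm, from 0 to 8.7. A call has 1 to 20 rows; each row shifts and turns the commanded pose from where the row before left it, along the tool's axes as they then stand; what a row does not reach is not made up. A row lasts 1/10 s, in which the tool goes at most 50 mm and 8.59 degrees, less where a joint would pass 70% of its speed; a pose out of reach is approached as far as the arm can. A call with a gripper value outside its range is refused whole. The fingers move at their own pace and stop on an object; "squeeze" is the grip in N (left out, the last holds). Time passes only in rows, so rows that do not move let the fingers close. It gives the time, the measured TCP pose, the force, the opening and the grip force at its end, in the units of the state.
- telemetry.get_obs(): the state, without advancing time (a new reading comes with each control period).
- eyes.read_camera(name): name is "side" or "top"; returns a dict with "pixels" (480x640x3 uint8, red, green, blue), "mtx" (3x3 intrinsics, pixels), "origin" and "orientation" of the camera in the world. Camera axes: x right, y down, z forward; pixel columns grow to the right and rows downward; lengths in m; the calibration is good to about 2 mm. A picture is of the moment at which its call begins. There is no depth.
- env.sign_off(): hands the job in; it is judged then, once.
Trained networks look in a picture, given as the dict that the camera call returned (one of the last four; its "shot" number tells which), for a name from the list of things; names that differ only in an ending like _2 or _b are one class to them, and where a whole thing is asked for, a point or a joint stands for the part that bears it (a point fixed in the world has none). Each returns a list of dicts, best first, with "p" (0 to 1); they miss things now and then, are a little off and sometimes report something else, mostly with a low value. They report only what shows in the picture. A call takes as long as a camera call.
- models.search_frame(picture, target): "centre" ([column, row] in pixels, amid what is visible of it).
- models.cut_out(picture, target): "pixels" (480x640 bool, what is visible of it) and "centre" ([column, row] in pixels, amid what is visible of it).
The state is a dict: "time_s": time; "qpos": joint angles; "joint_velocities": joint speeds; "effort": joint torques, N m; "tool_pos": TCP position; "tool_rot": TCP orientation; "force": force on the tool from outside, world axes, zero at the start; "wrist_torque": the same for the moment, N m; "grip_width": finger opening in m; "grasp_force": force on a finger pad.
Only numpy, scipy, OpenCV 4.12 (cv2) and the standard library are available. Lean on these libraries where they do the work, as an engineer would, in place of code of your own. Each camera call takes 0.05 s, during which the arm holds its last target. There are 200 camera calls.

## Task

Lift the wire toasting cage up and off its hooks, lower it all the way down into the toaster's slot without dropping it, and let go of it. Then press the toaster's lever down past its first two clicks to the third, at the bottom of its travel; it springs back if released, so finish with the arm still holding it down there. Leave the scraper hanging on its hooks and do not knock the other things on the table about.

Things in the scene. Friction and masses are not known exactly. Their poses are not given: they have to be found in the camera images.
- cage_grip (a point): Centre of the wooden grip block (16 x 44 x 22 mm in its x, y, z; z up) atop the wire toasting cage; grip it from above across the 16 mm. A 10 mm steel rod sticks out of it along y, to 68 mm each way, and lies in two V hooks. The neck below reaches down 40 mm to the basket, 16 mm thick (x), 96 wide (y), 95 tall; its underside is 135 mm below this point. Half turns about z are alike.
- cage: The wire toasting cage itself, 110 to 220 g, origin at the centre of its underside, axes as for its grip.
- rack: Fixed hook rack, wooden base 130 x 320 x 12 mm (x, y, z), origin under its centre. Two pairs of wire V hooks open upwards, pairs centred at y = +85 and -85 mm, hooks 58 mm either side of that, fingers fit between. Hung grips are 165 mm above the table at x = 0; hook ends are up to 18 mm above the rod's centre, so lift 35 mm or more before going sideways. Which pair holds the cage varies.
- scraper_grip (a point): Centre of the grip block of the dough scraper, which hangs on the other pair of hooks: the same block and rod as the cage, but a plain solid steel blade, 96 mm wide, below. Stays where it is.
- scraper: The dough scraper itself, origin 135 mm below its grip centre.
- slot (a point): Centre of the mouth of the toaster's only slot, in its top, 165 mm above the table. Axes: y along the slot, z up. Slot 122 mm long (y), 32 wide (x), 100 deep; a cage standing on its floor has its grip centre 35 mm above this point. The toaster is a fixed steel box 150 x 250 x 165 mm (x, y, z) whose centre is 10 mm from here towards -y; its lever is on the -y end.
- lever_top (a point): Centre of the top face of the toaster lever's paddle, a level black plate 54 x 36 x 14 mm (x, y, z in the toaster's axes), centred 30 mm out from the toaster's -y end face, 150 mm above the table when up. It goes straight down when pressed from above, and this point with it.
- lever (a joint): Lever travel in m: 0 when up, 0.047 at the hard bottom stop. Clicks at 0.014, 0.028 and 0.042 (the third, just above the stop; on the stop counts too). A spring pushes it up with about 3 N at the top and 9 N at the bottom; the clicks add or take off up to 3 N, so pushing peaks near 11 N. It always springs fully back up when let go.
- scone1: A golden round scone, 62 mm across and 41 mm tall, loose on the table, origin under its centre. Bystander.
- scone2: A golden round scone, 62 mm across and 41 mm tall, loose on the table, origin under its centre. Bystander.
- scone3: A golden round scone, 62 mm across and 41 mm tall, loose on the table, origin under its centre. Bystander.
- scone4: A golden round scone, 62 mm across and 41 mm tall, loose on the table, origin under its centre. Bystander.
- jam: A jam jar, 60 mm across and 85 mm tall, loose on the table, origin under its centre. Bystander.
- mug: A white mug, 76 mm across and 85 mm tall, loose on the table, origin under its centre. Bystander.

How it is judged (in metres and radians):
On the way, in this order (a step that is already met when the one before it is completed fails the run):
1. the cage is lifted clear of its hooks (z of cage_grip in the frame of rack above 0.195 m and contact force between cage and rack below 0.1 N), for 0.1 s.
2. the cage stands fully down in the slot, let go, with the lever still up (z of cage_grip in the frame of slot below 0.042 m and x of cage_grip in the frame of slot between -0.014 and 0.014 m and y of cage_grip in the frame of slot between -0.025 and 0.025 m and angle between cage_grip's own z axis and vertical below 0.2 rad and contact force between cage and the arm below 0.3 N and contact force between cage and the fingers below 0.3 N and value of joint lever below 0.008 m), for 0.2 s.
3. the lever is pressed to its third click and held by the robot (value of joint lever above 0.037 m and (contact force between lever and the fingers above 1.5 N or contact force between lever and the arm above 1.5 N)), for 0.3 s.
At the end, for the whole second after the job is handed in: Cage in the slot within 7 mm of fully down, under 0.2 rad from upright, at rest, not touched by the robot; lever past 0.037 m (third click) and pushed by the robot with over 1.5 N through the last second; scraper still hanging within 20 mm of its start (all of step 3 and z of cage_grip in the frame of slot below 0.042 m and x of cage_grip in the frame of slot between -0.014 and 0.014 m and y of cage_grip in the frame of slot between -0.025 and 0.025 m and angle between cage_grip's own z axis and vertical below 0.2 rad and contact force between cage and the arm below 0.3 N and contact force between cage and the fingers below 0.3 N and linear speed of cage below 0.03 m/s and z of scraper_grip in the frame of rack above 0.155 m and distance of scraper_grip from where it was at the start of the episode below 0.02 m); the arm keeps its last pose, push and grip.
It fails at once if a bystander is knocked more than 40 mm away or tipped over (distance of any of scone1, scone2, scone3, scone4, jam, mug from where it was at the start of the episode above 0.04 m or angle between any of scone1, scone2, scone3, scone4, jam, mug's own z axis and vertical above 0.6 rad).
It fails at once if the cage is dropped (falls free at over 0.6 m/s) (linear speed of cage above 0.6 m/s and contact force between cage and the fingers below 0.1 N).
It fails at once if the scraper is taken off its hooks (distance of scraper_grip from where it was at the start of the episode above 0.04 m).
It also fails if it takes over 59 s, if anything falls off the work surface, if the arm or the gripper's body presses on something with over 40 N, if the wrist force passes 120 N, or if a joint passes its speed limit or range.

## Working session

There is one attempt and no reset: what is moved stays moved. The work goes in short steps, Python scripts to look and compute and a tool call to move; the robot and the scene stay as the last step left them, time stands still between calls to the robot, and variables do not carry over. Pictures are saved under pics/ and viewed, at most 11 in all, crops included, and the job is handed in when it is done.

Besides the shell and the picture viewer there is one more tool, called after "Request:" by a JSON object that holds its "api" and its "payload", one argument or row to a line. drive_tool: Moves the arm, as the interface text tells. Its arguments: {"type":"object","properties":{"angular":{"type":"array","items":{"type":"array","items":{"type":"number"}}},"delta_pos":{"type":"array","items":{"type":"array","items":{"type":"number"}}},"gripper":{"type":"array","items":{"type":"number"}},"squeeze":{"type":"number"}},"required":["angular","delta_pos","gripper"]}

```bash
mkdir -p pics
python3 - <<'E'
from cell import telemetry, eyes, env, models
import cv2, numpy as np
o=telemetry.get_obs(); print(o['tool_pos'],o['tool_rot'],o['time_s'],env.finger_overhang,o['grip_width'])
for n in ['side','top']:
    p=eyes.read_camera(n); print(n,p['mtx'],p['origin'],p['orientation'])
    cv2.imwrite(f'pics/{n}0.png',p['pixels'][:,:,::-1])
    for t in ['cage_grip','cage','rack','scraper_grip','slot','lever_top','scone1','jam','mug']:
        try: print(t,[(np.round(d['centre'],1).tolist(),round(d['p'],2)) for d in models.search_frame(p,t)][:5])
        except Exception as e: print(t,e)
E
```

```text
[0.21038104 0.6143956  0.19967382] [-1.79891599e+02  6.64191124e-03  1.61106060e+02] 0.0 0.014 0.08728862743477069
side [[614.74227186   0.         319.6398335 ]
 [  0.         614.74227186 233.50432997]
 [  0.           0.           1.        ]] [ 0.29626812 -0.71206898  0.95927184] [-139.50163634    0.55881675  -22.6339763 ]
cage_grip [([369.0, 394.6], 0.77)]
cage [([367.9, 397.6], 0.72)]
rack [([350.1, 386.9], 0.72), ([301.9, 128.4], 0.55)]
scraper_grip [([339.7, 294.1], 0.69)]
slot [([305.4, 129.7], 0.89), ([341.8, 294.6], 0.21)]
lever_top [([349.6, 147.9], 0.78)]
scone1 [([428.3, 272.7], 0.96), ([194.2, 217.1], 0.96), ([405.5, 236.6], 0.9), ([220.0, 345.6], 0.85)]
jam [([221.0, 260.9], 0.86)]
mug [([457.7, 351.0], 0.83), ([193.1, 217.1], 0.2)]
top [[507.94008859   0.         322.691928  ]
 [  0.         507.94008859 240.85615704]
 [  0.           0.           1.        ]] [ 0.40790375 -0.04488066  0.99619003] [-1.70822597e+02 -1.28091461e-01 -8.98521862e+01]
cage_grip [([502.7, 264.7], 0.89), ([231.8, 148.8], 0.41)]
cage [([505.5, 265.5], 0.6)]
rack []
scraper_grip [([409.0, 243.7], 0.74)]
slot [([154.3, 182.9], 0.67)]
lever_top [([230.0, 149.0], 0.69), ([406.3, 243.3], 0.41)]
scone1 [([203.6, 341.8], 0.87), ([318.0, 150.8], 0.85), ([369.6, 154.8], 0.68)]
jam [([282.8, 336.6], 0.91)]
mug [([467.8, 169.9], 0.84)]
```

View pics/side0.png

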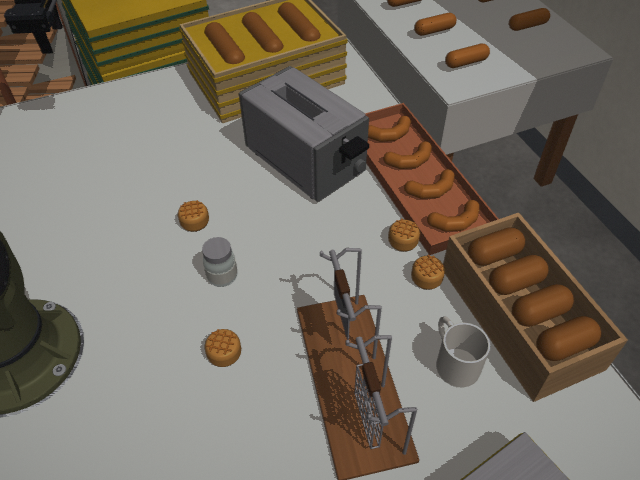

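View pics/top0.png

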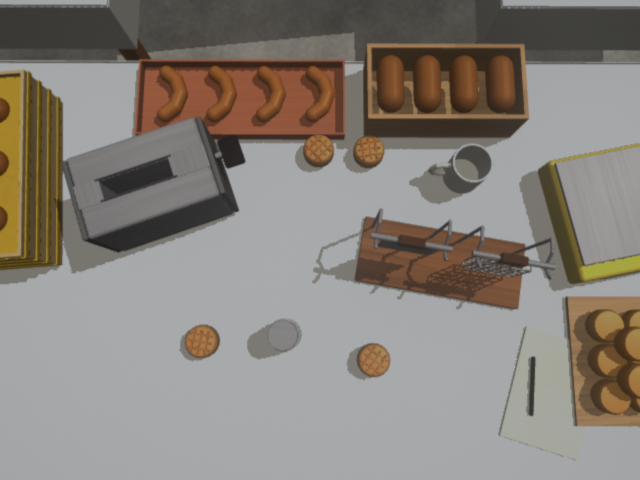

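The side view shows the toaster at about (305,130) with its lever at (353,150), the scraper grip at (341,285) and the cage grip at (371,378). The top view shows the slot at about (137,178), the lever at (231,152), and the grips at (411,243) and (514,260). Next I'll project these to world positions.

```bash
cat > h.py <<'E'
from cell import telemetry, eyes, env, models
import cv2, numpy as np
from scipy.spatial.transform import Rotation as R
def ray(p,uv):
    d=np.linalg.inv(p['mtx'])@np.array([uv[0],uv[1],1.]); return np.array(p['origin']),R.from_euler('xyz',p['orientation'],degrees=True).as_matrix()@d
def onz(p,uv,z):
    o,d=ray(p,uv); return o+d*(z-o[2])/d[2]
def tri(ps):
    A=0;b=0
    for p,uv in ps:
        o,d=ray(p,uv); d=d/np.linalg.norm(d); M=np.eye(3)-np.outer(d,d); A=A+M; b=b+M@o
    return np.linalg.solve(A,b)
def proj(p,X):
    c=R.from_euler('xyz',p['orientation'],degrees=True).as_matrix().T@(np.array(X)-p['origin']); u=p['mtx']@c; return u[:2]/u[2]
def plane_mask(p,m,z):
    v,u=np.nonzero(m); return np.array([onz(p,(a,b),z)[:2] for a,b in zip(u,v)])
E
python3 - <<'E'
from h import *
np.set_printoptions(precision=4,suppress=True)
ps={n:eyes.read_camera(n) for n in ['side','top']}
H={'cage_grip':.165,'scraper_grip':.165,'slot':.165,'lever_top':.15}
for t,z in H.items():
    c=[]
    for n,p in ps.items():
        r=models.cut_out(p,t)
        if not r: print(t,n,'none');continue
        m=r[0]['pixels']; cv2.imwrite(f'pics/m_{t}_{n}.png',m*255)
        P=plane_mask(p,m,z).astype(np.float32); print(t,n,round(r[0]['p'],2),m.sum(),r[0]['centre'],'onz',onz(p,r[0]['centre'],z)[:2],'rect',cv2.minAreaRect(P)); c.append((p,r[0]['centre']))
    if len(c)==2: print('tri',tri(c))
for t in ['scone1','jam','mug']:
  for n,p in ps.items(): print(t,n,[(onz(p,d['centre'],.03)[:2],round(d['p'],2)) for d in models.search_frame(p,t)])
for n,p in ps.items():
    im=p['pixels'][:,:,::-1]
    c=im[55:205,225:385] if n=='side' else im[110:260,60:260]
    c=cv2.resize(c,None,fx=4,fy=4,interpolation=cv2.INTER_CUBIC); cv2.imwrite(f'pics/toast_{n}.png',c)
E
```

```text
cage_grip side 0.66 1907 [367.9, 402.2] onz [ 0.4938 -0.3907] rect ((0.5010573863983154, -0.37203454971313477), (0.1676856279373169, 0.03800596296787262), 74.22847747802734)
cage_grip top 0.62 1408 [501.9, 264.6] onz [ 0.5035 -0.3416] rect ((0.5042338371276855, -0.352424681186676), (0.15240108966827393, 0.03836796432733536), 82.44786834716797)
tri [ 0.5104 -0.3645  0.1003]
scraper_grip side 0.93 834 [341.5, 293.5] onz [ 0.5341 -0.2106] rect ((0.5359970927238464, -0.20661436021327972), (0.16955062747001648, 0.024540817365050316), 75.57568359375)
scraper_grip top 0.88 1025 [408.7, 242.6] onz [ 0.5397 -0.1889] rect ((0.5377749800682068, -0.19225308299064636), (0.1375647634267807, 0.028657367452979088), 80.37551879882812)
tri [ 0.5431 -0.1935  0.1378]
slot side 0.62 11655 [302.3, 131.2] onz [0.6212 0.1766] rect ((0.6270843148231506, 0.19263675808906555), (0.24035444855690002, 0.35352638363838196), 18.827228546142578)
slot top 0.64 16514 [151.1, 183.7] onz [0.639  0.2433] rect ((0.6421070694923401, 0.2300567328929901), (0.18710914254188538, 0.2956908047199249), 19.796541213989258)
tri [0.
[... 279 characters left out ...]
856213957071304), (0.05406211316585541, 0.04480406641960144), 19.44727325439453)
tri [0.7028 0.113  0.1472]
scone1 side [(array([ 0.3408, -0.1423]), 0.91), (array([ 0.7406, -0.1436]), 0.78), (array([ 0.7382, -0.0528]), 0.76), (array([0.3761, 0.1678]), 0.76)]
scone1 top [(array([ 0.7448, -0.1347]), 0.91), (array([ 0.747 , -0.0367]), 0.86), (array([ 0.3445, -0.1438]), 0.71), (array([0.3748, 0.1752]), 0.68)]
jam side [(array([0.3884, 0.0355]), 0.75)]
jam top [(array([0.3849, 0.0268]), 0.86)]
mug side [(array([ 0.7145, -0.3126]), 0.84)]
mug top [(array([ 0.708 , -0.3261]), 0.84)][ WARN:0@1.982] global loadsave.cpp:1063 imwrite_ Unsupported depth image for selected encoder is fallbacked to CV_8U.
```

View pics/toast_top.png

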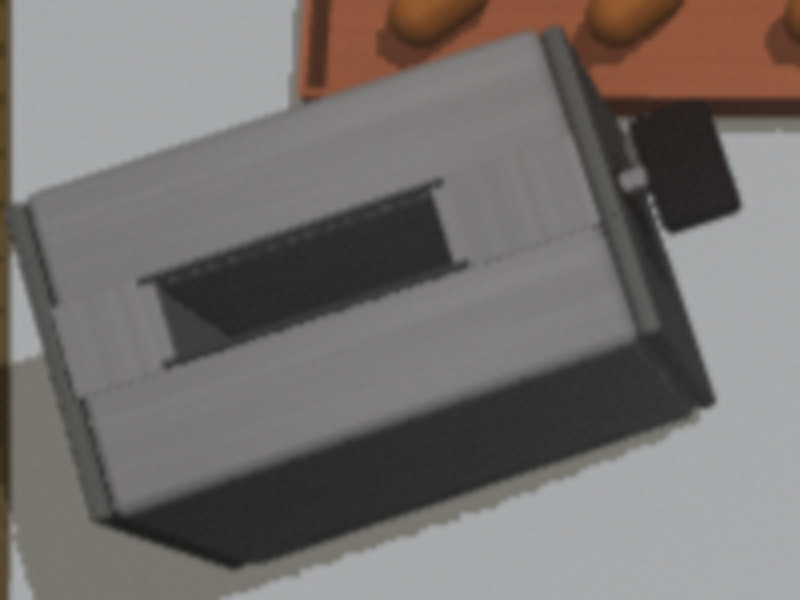

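View pics/toast_side.png

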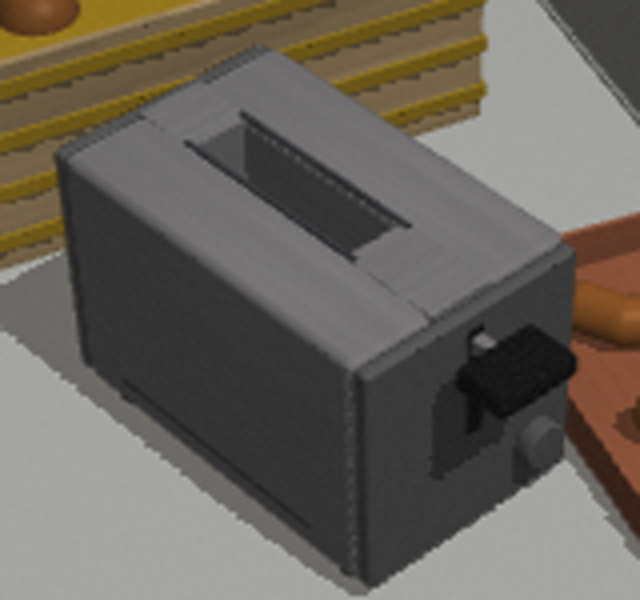

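The toaster's slot corners and outline are clear in both crops. I'll compute its pose from them and crop the grips.

Run:
```python
from h import *
np.set_printoptions(precision=4,suppress=True)
ps={n:eyes.read_camera(n) for n in ['side','top']}
S={'top':((60,110),[(148,281),(441,183),(466,265),(170,365)],[(12,205),(560,30),(655,330),(100,518)]),
'side':((225,55),[(242,113),(408,225),(355,258),(188,143)],[(262,47),(572,248),(357,375),(58,155)])}
for n,(o,a,b) in S.items():
    for q in (a,b):
        P=np.array([onz(ps[n],((x+.5)/4-.5+o[0],(y+.5)/4-.5+o[1]),.165)[:2] for x,y in q])
        l1=P[1]-P[0]; l2=P[2]-P[3]; w1=P[0]-P[3]; w2=P[1]-P[2]
        print(n,P.mean(0),'len',np.linalg.norm(l1),np.linalg.norm(l2),'w',np.linalg.norm(w1),np.linalg.norm(w2),'dir',np.degrees(np.arctan2(l1[1],l1[0])),np.degrees(np.arctan2(l2[1],l2[0])))
    im=ps[n]['pixels'][:,:,::-1]
    c=im[240:440,310:430] if n=='side' else im[200:310,350:560]
    f=3 if n=='side' else 3
    cv2.imwrite(f'pics/g_{n}.png',cv2.resize(c,None,fx=f,fy=f,interpolation=cv2.INTER_CUBIC))
a=cv2.imread('pics/g_side.png');b=cv2.imread('pics/g_top.png');a=cv2.resize(a,(300,500));b=cv2.resize(b,(500,262)) if 0 else b
W=np.zeros((600,800,3),np.uint8)
b=cv2.imread('pics/g_top.png')
im=ps['side']['pixels'][:,:,::-1]
A=cv2.resize(np.rot90(im[240:430,320:420]),None,fx=4,fy=2.7,interpolation=cv2.INTER_CUBIC); 
W[:330,:630]=b; W[330:600,:760]=A[:270,:760]
cv2.imwrite('pics/grips.png',W)
```

```text
top [0.649  0.2688] len 0.1289827166585928 0.1295477673599891 w 0.03824279434837994 0.03813382269414657 dir -70.29706017831491 -70.25394739480983
top [0.6512 0.2578] len 0.24266405446218095 0.24102941938704858 w 0.14281108064429848 0.14048582914633287 dir -70.95546630528206 -70.4037797852079
side [0.6505 0.271 ] len 0.13100726858480793 0.13150901124597428 w 0.03808810337645578 0.03751830889684961 dir -70.11263896499455 -69.85998518056013
side [0.6508 0.2556] len 0.24013340723097565 0.236671135288609 w 0.14236237009212366 0.14393209757567954 dir -70.01401677953532 -70.38294817050043
```

View pics/grips.png

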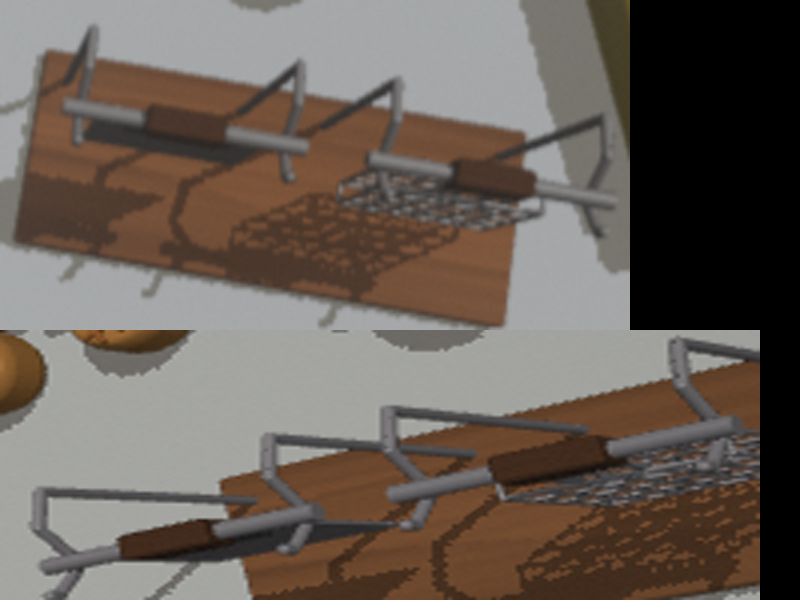

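Both grips are clear. The cage is the right-hand one in the top view, with its rod running from crop (370,159) to (616,202). Triangulating from the rod ends.

Run:
```python
from h import *
np.set_printoptions(precision=4,suppress=True)
ps={n:eyes.read_camera(n) for n in ['side','top']}
T=lambda x,y:((x+.5)/3-.5+350,(y+.5)/3-.5+200)
S=lambda x,y:(419.5-(y-330+.5)/2.7-.0,240+(x+.5)/4-.5)
D={'cage':([(370,159),(616,202)],[(390,493),(738,425)]),'scr':([(65,106),(308,147)],[(42,567),(322,512)])}
for k,(a,b) in D.items():
    A=[T(*q) for q in a];B=[S(*q) for q in b]
    for n,q in (('top',A),('side',B)):
        P=np.array([onz(ps[n],x,.165) for x in q])[:,:2]; d=P[0]-P[1]; print(k,n,P.mean(0),np.linalg.norm(d),np.degrees(np.arctan2(d[1],d[0])))
    E=[tri([(ps['top'],A[i]),(ps['side'],B[i])]) for i in (0,1)]; print(E,np.mean(E,0))
```

```text
cage top [ 0.5114 -0.3618] 0.13600054122001537 80.08518125789854
cage side [ 0.5132 -0.36  ] 0.13730921406510072 79.22030406382189
[array([ 0.5239, -0.2941,  0.1682]), array([ 0.4997, -0.428 ,  0.1667])] [ 0.5118 -0.3611  0.1675]
scr top [ 0.541 -0.194] 0.13563667053358172 80.4299185807673
scr side [ 0.5416 -0.1929] 0.1396891587277522 79.41374734564326
[array([ 0.5524, -0.1269,  0.1687]), array([ 0.5294, -0.2611,  0.1641])] [ 0.5409 -0.194   0.1664]
```

Request:
{"api": "drive_tool", "payload": {
  "angular": [
    [0,0,0],
    [0,0,0],
    [0,0,0],
    [0,0,0],
    [0,0,0],
    [0,0,0],
    [0,0,0],
    [0,0,0],
    [0,0,0],
    [0,0,0],
    [0,0,0],
    [0,0,0],
    [0,0,0],
    [0,0,0],
    [0,0,0],
    [0,0,0],
    [0,0,0],
    [0,0,0],
    [0,0,0]
  ],
  "delta_pos": [
    [0,0,-4],
    [0,0,-4],
    [0,0,-4],
    [0,0,-4],
    [-2.9,-2.1,0],
    [-2.9,-2.1,0],
    [-2.9,-2.1,0],
    [-2.9,-2.1,0],
    [-2.9,-2.1,0],
    [-2.9,-2.1,0],
    [-2.9,-2.1,0],
    [-2.9,-2.1,0],
    [-2.9,-2.1,0],
    [-2.9,-2.1,0],
    [-2.9,-2.1,0],
    [-2.9,-2.1,0],
    [-2.9,-2.1,0],
    [-2.9,-2.1,0],
    [0,0,0]
  ],
  "gripper": [8.7,8.7,8.7,8.7,8.7,8.7,8.7,8.7,8.7,8.7,8.7,8.7,8.7,8.7,8.7,8.7,8.7,8.7,8.7]
}}

```text
time_s: 3.9
tool_pos: [0.5024, 0.1991, 0.361]
tool_rot: [-179.9, 0.1, 160.5]
force: [0.3, -0.2, 0.1]
grip_width: 0.0869
grasp_force: 0.0
```

Request:
{"api": "drive_tool", "payload": {
  "angular": [
    [0,0,0.1416],
    [0,0,0.1416],
    [0,0,0.1416],
    [0,0,0.1416],
    [0,0,0.1416],
    [0,0,0.1416],
    [0,0,0.1416],
    [0,0,0.1416],
    [0,0,0.1416],
    [0,0,0.1416],
    [0,0,0]
  ],
  "delta_pos": [
    [0,0,0],
    [0,0,0],
    [0,0,0],
    [0,0,0],
    [0,0,0],
    [0,0,0],
    [0,0,0],
    [0,0,0],
    [0,0,0],
    [0,0,0],
    [0,0,0]
  ],
  "gripper": [8.7,8.7,8.7,8.7,8.7,8.7,8.7,8.7,8.7,8.7,8.7]
}}

```text
time_s: 5.0
tool_pos: [0.4991, 0.2059, 0.3609]
tool_rot: [-180.0, -0.0, 80.0]
force: [0.9, -0.4, 0.5]
grip_width: 0.0871
grasp_force: 0.0
```

Request:
{"api": "drive_tool", "payload": {
  "angular": [
    [0,0,0],
    [0,0,0],
    [0,0,0],
    [0,0,0],
    [0,0,0],
    [0,0,0],
    [0,0,0],
    [0,0,0],
    [0,0,0],
    [0,0,0],
    [0,0,0],
    [0,0,0],
    [0,0,0],
    [0,0,0],
    [0,0,0],
    [0,0,0],
    [0,0,0],
    [0,0,0]
  ],
  "delta_pos": [
    [-3.48,0.69,0],
    [-3.48,0.69,0],
    [-3.48,0.69,0],
    [-3.48,0.69,0],
    [-3.48,0.69,0],
    [-3.48,0.69,0],
    [-3.48,0.69,0],
    [-3.48,0.69,0],
    [-3.48,0.69,0],
    [-3.48,0.69,0],
    [-3.48,0.69,0],
    [-3.48,0.69,0],
    [-3.48,0.69,0],
    [-3.48,0.69,0],
    [-3.48,0.69,0],
    [-3.48,0.69,0],
    [0,0,0],
    [0,0,0]
  ],
  "gripper": [8.7,8.7,8.7,8.7,8.7,8.7,8.7,8.7,8.7,8.7,8.7,8.7,8.7,8.7,8.7,8.7,8.7,8.7]
}}

```text
time_s: 6.8
tool_pos: [0.5109, -0.3627, 0.3603]
tool_rot: [-179.9, -0.0, 80.0]
force: [1.0, 0.2, -1.2]
grip_width: 0.0866
grasp_force: 0.0
```

Request:
{"api": "drive_tool", "payload": {
  "angular": [
    [0,0,0],
    [0,0,0],
    [0,0,0],
    [0,0,0],
    [0,0,0],
    [0,0,0],
    [0,0,0],
    [0,0,0],
    [0,0,0]
  ],
  "delta_pos": [
    [0.2,0.1,3],
    [0,0,3],
    [0,0,3],
    [0,0,3],
    [0,0,3],
    [0,0,2],
    [0,0,2],
    [0,0,1],
    [0,0,0]
  ],
  "gripper": [8.7,8.7,8.7,8.7,8.7,8.7,8.7,8.7,8.7]
}}

```text
time_s: 7.7
tool_pos: [0.5128, -0.3581, 0.1596]
tool_rot: [-179.9, -0.1, 80.2]
force: [-0.0, 0.5, 1.1]
grip_width: 0.0873
grasp_force: 0.0
```

Run:
```python
from h import *
s=eyes.read_camera('side')['pixels'][:,:,::-1];t=eyes.read_camera('top')['pixels'][:,:,::-1]
a=cv2.resize(s[280:480,300:440],None,fx=2.8,fy=2.8);b=cv2.resize(t[190:310,440:580],None,fx=2.8,fy=2.8)
W=np.zeros((560,800,3),np.uint8);W[:a.shape[0],:a.shape[1]]=a;W[:b.shape[0],400:400+b.shape[1]]=b
cv2.imwrite('pics/pre.png',W)
```

```text
(no output)
```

View pics/pre.png

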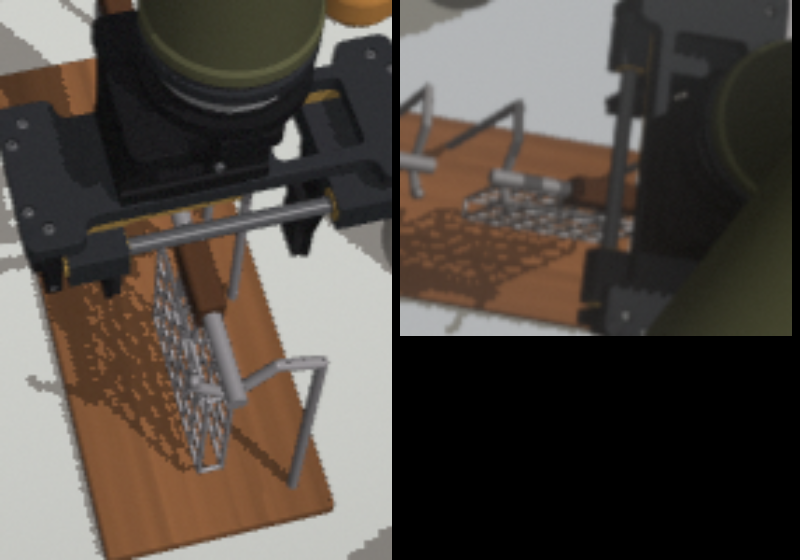

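The block lies between the open fingers (side crop, about (200,275)), so I'll close on it.

Request:
{"api": "drive_tool", "payload": {
  "angular": [
    [0,0,0],
    [0,0,0],
    [0,0,0],
    [0,0,0],
    [0,0,0],
    [0,0,0],
    [0,0,0],
    [0,0,0],
    [0,0,0],
    [0,0,0]
  ],
  "delta_pos": [
    [0,0,0],
    [0,0,0],
    [0,0,0],
    [0,0,0],
    [0,0,0],
    [0,0,0],
    [0,0,0],
    [0,0,0],
    [0,0,0],
    [0,0,0]
  ],
  "gripper": [7,5,4,3,2,1.2,1.0,1.0,1.0,1.0],
  "squeeze": 25
}}

```text
time_s: 8.8
tool_pos: [0.5126, -0.3604, 0.1607]
tool_rot: [180.0, -0.0, 80.0]
force: [-0.9, -0.6, 0.4]
grip_width: 0.0153
grasp_force: 0.0
```

Request:
{"api": "drive_tool", "payload": {
  "angular": [
    [0,0,0],
    [0,0,0],
    [0,0,0],
    [0,0,0]
  ],
  "delta_pos": [
    [0,0,0],
    [0,0,0],
    [0,0,0],
    [0,0,0]
  ],
  "gripper": [0.5,0,0,0],
  "squeeze": 25
}}

```text
time_s: 9.2
tool_pos: [0.5126, -0.3604, 0.1607]
tool_rot: [180.0, -0.0, 80.0]
force: [-0.6, 0.2, 1.1]
grip_width: 0.0008
grasp_force: 0.0
```

Run:
```python
from h import *
S=eyes.read_camera('side');T=eyes.read_camera('top')
s=S['pixels'][:,:,::-1].copy();t=T['pixels'][:,:,::-1].copy()
o=telemetry.get_obs();print(o['tool_pos'],o['grip_width'],proj(S,o['tool_pos']),proj(T,o['tool_pos']),proj(S,[.512,-.361,.165]))
a=cv2.resize(s[280:480,300:440],None,fx=2.8,fy=2.8);b=cv2.resize(t[190:310,440:580],None,fx=2.8,fy=2.8)
W=np.zeros((560,800,3),np.uint8);W[:a.shape[0],:a.shape[1]]=a;W[:b.shape[0],400:400+b.shape[1]]=b
cv2.imwrite('pics/pre2.png',W)
```

```text
[ 0.512544   -0.36037991  0.16074376] 0.00016432302627609205 [370.46469327 380.22999241] [512.05183532 259.47378575] [370.46782521 379.32700565]
```

View pics/pre2.png

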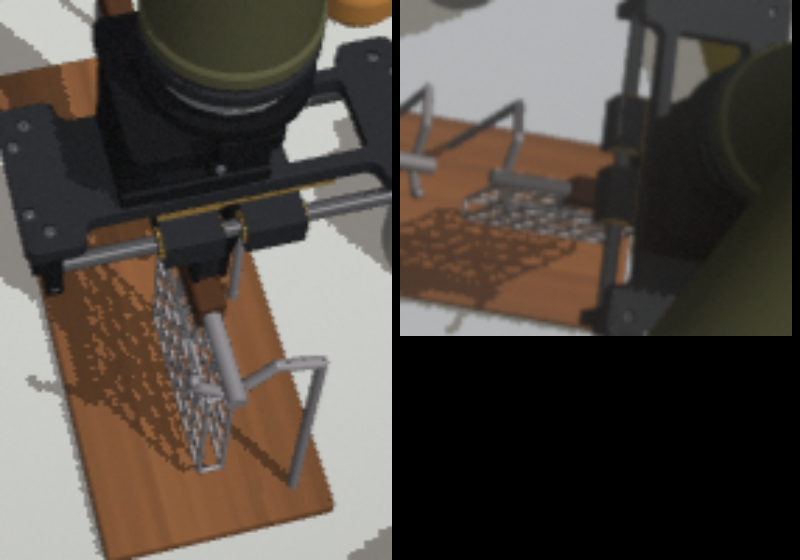

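The reading says the fingers closed fully, but the picture shows a finger over the block. A small lift should settle it.

Request:
{"api": "drive_tool", "payload": {
  "angular": [
    [0,0,0],
    [0,0,0],
    [0,0,0],
    [0,0,0]
  ],
  "delta_pos": [
    [0,0,-0.5],
    [0,0,-0.5],
    [0,0,-0.5],
    [0,0,0]
  ],
  "gripper": [0,0,0,0]
}}

```text
time_s: 9.7
tool_pos: [0.513, -0.3608, 0.177]
tool_rot: [179.9, 0.0, 80.0]
force: [-0.0, 0.4, -0.1]
grip_width: 0.0003
grasp_force: 0.0
```

Run:
```python
from h import *
S=eyes.read_camera('side')
s=S['pixels'][:,:,::-1].copy()
o=telemetry.get_obs();print(o['tool_pos'],o['grip_width'],o['grasp_force'],o['force'])
a=cv2.resize(s[340:460,330:410],None,fx=5,fy=5,interpolation=cv2.INTER_CUBIC)
b=cv2.imread('pics/side0.png')[340:460,330:410];b=cv2.resize(b,None,fx=5,fy=5,interpolation=cv2.INTER_CUBIC)
cv2.imwrite('pics/l.png',np.hstack([b,a]))
```

```text
[ 0.51285652 -0.36064137  0.17643108] 0.0002177949015012076 0.0 [-0.29609711 -0.06510276  0.20826664]
```

View pics/l.png

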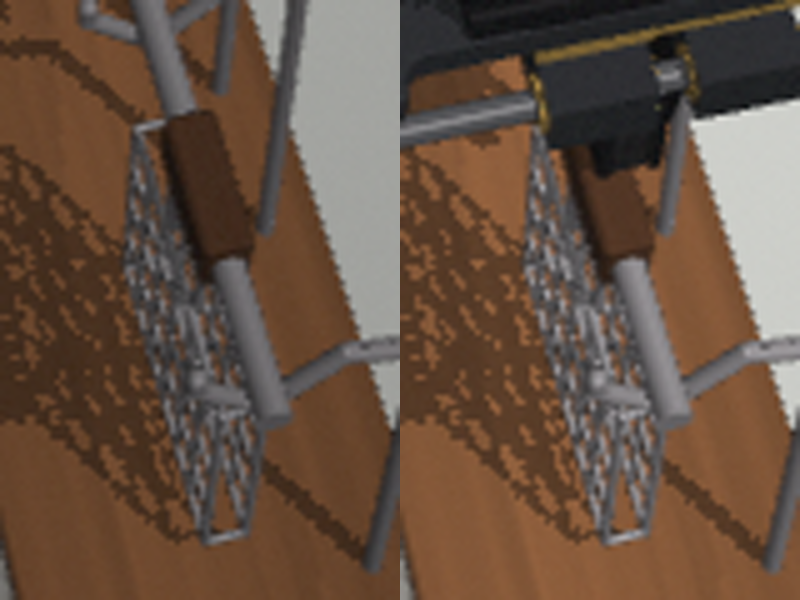

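Run:
```python
from h import *
np.set_printoptions(precision=2,suppress=True)
S=eyes.read_camera('side')
o=telemetry.get_obs();p=o['tool_pos'];print(p)
for dz in (-.014,0,.02,.05,.08): 
    u=proj(S,p+[0,0,dz]); print(dz,u,'crop',(u-[330,340])*5+[400,0])
for q in ((.5120,-.361,.176),(.512,-.361,.154)): u=proj(S,q);print('block',(u-[330,340])*5)
```

```text
[ 0.51 -0.36  0.18]
-0.014 [370.63 379.84] crop [603.16 199.18]
0 [371.17 375.15] crop [605.83 175.74]
0.02 [371.95 368.25] crop [609.76 141.23]
0.05 [373.18 357.41] crop [615.92  87.07]
0.08 [374.49 345.96] crop [622.44  29.81]
block [204.43 178.18]
block [200.29 214.73]
```

Request:
{"api": "drive_tool", "payload": {
  "angular": [
    [0,0,0],
    [0,0,0],
    [0,0,0],
    [0,0,0],
    [0,0,0],
    [0,0,0],
    [0,0,0],
    [0,0,0],
    [0,0,0],
    [0,0,0]
  ],
  "delta_pos": [
    [0,0,0],
    [0,0,0],
    [0,0,0],
    [0,0,0],
    [0,0,0],
    [0,0,0],
    [0,0,0],
    [0,0,0],
    [0,0,0],
    [0,0,0]
  ],
  "gripper": [5,5,5,5,5,5,5,5,5,5]
}}

```text
time_s: 10.8
tool_pos: [0.5126, -0.3603, 0.1758]
tool_rot: [180.0, -0.0, 80.0]
force: [0.1, -0.4, -0.2]
grip_width: 0.0499
grasp_force: 0.0
```

Run:
```python
from h import *
np.set_printoptions(precision=1,suppress=True)
S=eyes.read_camera('side')
o=telemetry.get_obs();p=np.array(o['tool_pos']);print(p,o['grip_width'])
s=S['pixels'][:,:,::-1]
x0,y0=310,320
a=cv2.resize(s[y0:y0+120,x0:x0+130],None,fx=5,fy=5,interpolation=cv2.INTER_CUBIC)
Rm=R.from_euler('xyz',o['tool_rot'],degrees=True).as_matrix(); w=o['grip_width']/2
for sg,c in ((1,(0,255,0)),(-1,(0,0,255))):
  for ex in (.014,-.021):
    q=[p+Rm@np.array([dx,sg*(w+dy),ex]) for dx,dy in ((-.0095,0),(.0095,0),(.0095,.012),(-.0095,.012))]
    uv=((np.array([proj(S,k) for k in q])-[x0,y0]+.5)*5).astype(int); cv2.polylines(a,[uv],True,c if ex>0 else (255,255,0),1)
cv2.imwrite('pics/f.png',a)
```

```text
[ 0.5 -0.4  0.2] 0.04967409715373301
```

View pics/f.png

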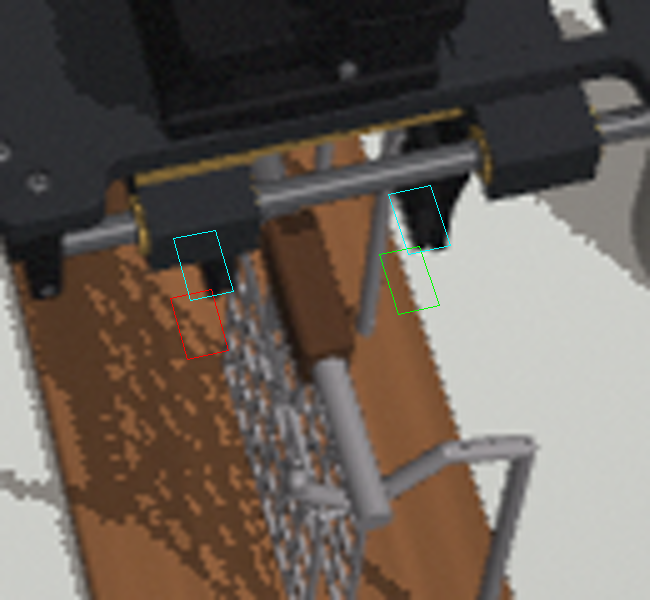

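The overlay settles it: the real fingertips sit about 36 mm higher than the stated geometry (they match the cyan boxes), and there is no sideways error. From here I'll treat the tip height as reported z + 0.022 m, and go about 5 cm lower.

Request:
{"api": "drive_tool", "payload": {
  "angular": [
    [0,0,0],
    [0,0,0],
    [0,0,0],
    [0,0,0],
    [0,0,0],
    [0,0,0],
    [0,0,0]
  ],
  "delta_pos": [
    [0,0,1],
    [0,0,1],
    [0,0,1],
    [0,0,1],
    [0,0,0.5],
    [0,0,0.5],
    [0,0,0]
  ],
  "gripper": [6,6,6,6,6,6,6]
}}

```text
time_s: 11.55
tool_pos: [0.5123, -0.3601, 0.125]
tool_rot: [-179.9, -0.0, 80.0]
force: [-1.1, -0.4, 0.0]
grip_width: 0.0599
grasp_force: 0.0
```

Request:
{"api": "drive_tool", "payload": {
  "angular": [
    [0,0,0],
    [0,0,0],
    [0,0,0],
    [0,0,0],
    [0,0,0],
    [0,0,0],
    [0,0,0],
    [0,0,0],
    [0,0,0],
    [0,0,0],
    [0,0,0]
  ],
  "delta_pos": [
    [0,0,0],
    [0,0,0],
    [0,0,0],
    [0,0,0],
    [0,0,0],
    [0,0,0],
    [0,0,0],
    [0,0,0],
    [0,0,0],
    [0,0,0],
    [0,0,0]
  ],
  "gripper": [4,3,2,1,0.5,0,0,0,0,0,0],
  "squeeze": 25
}}

```text
time_s: 12.65
tool_pos: [0.5118, -0.3603, 0.1256]
tool_rot: [-179.9, -0.0, 80.0]
force: [-5.2, 1.1, 2.2]
grip_width: 0.016
grasp_force: 25.0
```

Gripped at 16.0 mm and 25 N. Now lifting.

Request:
{"api": "drive_tool", "payload": {
  "angular": [
    [0,0,0],
    [0,0,0],
    [0,0,0],
    [0,0,0],
    [0,0,0],
    [0,0,0],
    [0,0,0],
    [0,0,0],
    [0,0,0],
    [0,0,0],
    [0,0,0],
    [0,0,0],
    [0,0,0]
  ],
  "delta_pos": [
    [0,0,-0.5],
    [0,0,-1],
    [0,0,-1.5],
    [0,0,-2],
    [0,0,-2],
    [0,0,-2],
    [0,0,-2],
    [0,0,-2],
    [0,0,-2],
    [0,0,-2],
    [0,0,-2],
    [0,0,-1],
    [0,0,0]
  ],
  "gripper": [0,0,0,0,0,0,0,0,0,0,0,0,0]
}}

```text
time_s: 13.95
tool_pos: [0.5133, -0.3611, 0.3281]
tool_rot: [179.8, 0.1, 80.0]
force: [0.8, 0.4, -2.1]
grip_width: 0.0158
grasp_force: 25.0
```

Request:
{"api": "drive_tool", "payload": {
  "angular": [
    [0,0,0],
    [0,0,0],
    [0,0,0],
    [0,0,0],
    [0,0,0],
    [0,0,0],
    [0,0,0],
    [0,0,0],
    [0,0,0],
    [0,0,0],
    [0,0,0],
    [0,0,0],
    [0,0,0],
    [0,0,0]
  ],
  "delta_pos": [
    [1,0.04,0],
    [2,0.08,0],
    [2.7,0.1,0],
    [2.7,0.1,0],
    [2.7,0.1,0],
    [2.7,0.1,0],
    [2.7,0.1,0],
    [2.7,0.1,0],
    [2.7,0.1,0],
    [2.7,0.1,0],
    [2.7,0.1,0],
    [2.7,0.1,0],
    [2.7,0.1,0],
    [2.7,0.1,0]
  ],
  "gripper": [0,0,0,0,0,0,0,0,0,0,0,0,0,0]
}}

```text
time_s: 15.35
tool_pos: [0.5865, -0.0119, 0.3245]
tool_rot: [-179.9, 0.0, 80.0]
force: [-0.2, -0.0, -2.0]
grip_width: 0.0158
grasp_force: 25.0
```

Request:
{"api": "drive_tool", "payload": {
  "angular": [
    [0,0,0],
    [0,0,0],
    [0,0,0],
    [0,0,0],
    [0,0,0],
    [0,0,0],
    [0,0,0],
    [0,0,0],
    [0,0,0],
    [0,0,0],
    [0,0,0],
    [0,0,-0.13],
    [0,0,-0.13],
    [0,0,-0.13],
    [0,0,-0.13],
    [0,0,0],
    [0,0,0]
  ],
  "delta_pos": [
    [2.7,0.1,0],
    [2.7,0.1,0],
    [2.7,0.1,0],
    [2.7,0.1,0],
    [2.7,0.1,0],
    [2.7,0.1,0],
    [2.7,0.1,0],
    [2.7,0.1,0],
    [2.7,0.1,0],
    [2.7,0.1,0],
    [2,0.1,0],
    [0,0,0],
    [0,0,0],
    [0,0,0],
    [0,0,0],
    [0,0,0],
    [0,0,0]
  ],
  "gripper": [0,0,0,0,0,0,0,0,0,0,0,0,0,0,0,0,0]
}}

```text
time_s: 17.05
tool_pos: [0.6478, 0.2701, 0.3247]
tool_rot: [-179.9, -0.0, 109.6]
force: [-0.0, 0.9, -1.4]
grip_width: 0.0159
grasp_force: 25.0
```

Request:
{"api": "drive_tool", "payload": {
  "angular": [
    [0,0,0],
    [0,0,0],
    [0,0,0],
    [0,0,0],
    [0,0,0],
    [0,0,0],
    [0,0,0]
  ],
  "delta_pos": [
    [0,0,1.5],
    [0,0,1.5],
    [0,0,1.5],
    [0,0,1],
    [0,0,0.5],
    [0,0,0],
    [0,0,0]
  ],
  "gripper": [0,0,0,0,0,0,0]
}}

```text
time_s: 17.75
tool_pos: [0.6488, 0.2697, 0.2664]
tool_rot: [179.9, -0.0, 109.8]
force: [0.3, -0.3, -0.7]
grip_width: 0.0154
grasp_force: 25.0
```

Run:
```python
from h import *
S=eyes.read_camera('side');T=eyes.read_camera('top')
o=telemetry.get_obs();p=np.array(o['tool_pos']);print(p,o['force'])
s=S['pixels'][:,:,::-1].copy();t=T['pixels'][:,:,::-1].copy()
a=cv2.resize(s[50:180,225:365],None,fx=4,fy=4,interpolation=cv2.INTER_CUBIC)[:520,:560]
b=cv2.resize(t[110:250,80:200],None,fx=2,fy=2,interpolation=cv2.INTER_CUBIC)
# expected basket underside + slot mouth outline at planned pose
def rect(c,z,L,W,im,P,off,f,col,th=np.radians(109.8)):
    y=np.array([np.cos(th),np.sin(th)]);x=np.array([y[1],-y[0]])
    q=[np.r_[np.array(c)+i*W/2*x+j*L/2*y,z] for i,j in((1,1),(1,-1),(-1,-1),(-1,1))]
    uv=((np.array([proj(P,k) for k in q])-off+.5)*f).astype(int); cv2.polylines(im,[uv],True,col,1)
gz=p[2]+.04
rect(p[:2],gz-.135,.096,.016,a,S,[225,50],4,(0,255,0)); rect([.649,.268],.165,.122,.032,a,S,[225,50],4,(0,0,255))
W=np.zeros((520,800,3),np.uint8);W[:a.shape[0],:a.shape[1]]=a;W[:280,560:800]=b
cv2.imwrite('pics/slot.png',W)
```

```text
[0.64895865 0.26963358 0.26677327] [-0.17143188 -0.38843228 -1.94442415]
```

View pics/slot.png

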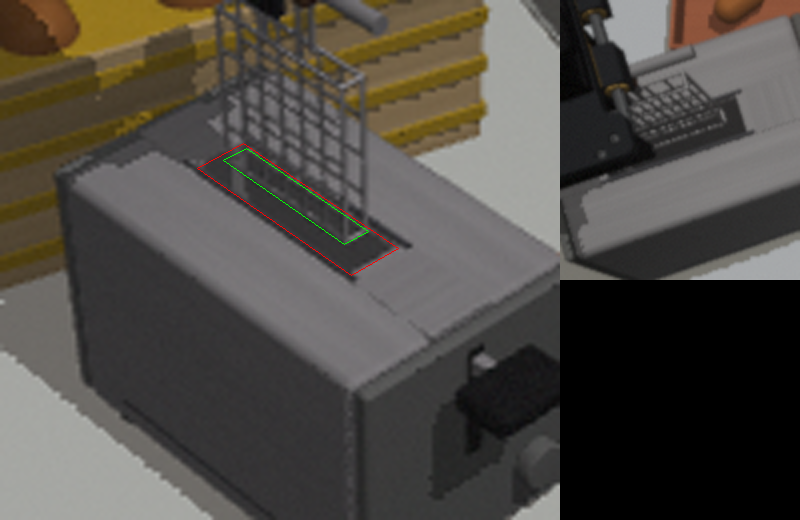

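The green prediction sits on the basket's underside (about (296,197)), a few mm above the mouth and centred over the slot. Lowering it in.

Request:
{"api": "drive_tool", "payload": {
  "angular": [
    [0,0,0],
    [0,0,0],
    [0,0,0],
    [0,0,0],
    [0,0,0],
    [0,0,0],
    [0,0,0],
    [0,0,0]
  ],
  "delta_pos": [
    [0,0,0.5],
    [0,0,0.5],
    [0,0,0.5],
    [0,0,0.5],
    [0,0,0.5],
    [0,0,0.5],
    [0,0,0],
    [0,0,0]
  ],
  "gripper": [0,0,0,0,0,0,0,0]
}}

```text
time_s: 18.65
tool_pos: [0.6484, 0.2696, 0.2357]
tool_rot: [-180.0, -0.0, 109.8]
force: [-0.0, 0.1, -1.7]
grip_width: 0.0158
grasp_force: 25.0
```

Request:
{"api": "drive_tool", "payload": {
  "angular": [
    [0,0,0],
    [0,0,0],
    [0,0,0],
    [0,0,0],
    [0,0,0],
    [0,0,0],
    [0,0,0],
    [0,0,0]
  ],
  "delta_pos": [
    [0,0,1],
    [0,0,1],
    [0,0,1],
    [0,0,1],
    [0,0,1],
    [0,0,1],
    [0,0,0.5],
    [0,0,0]
  ],
  "gripper": [0,0,0,0,0,0,0,0]
}}

```text
time_s: 19.45
tool_pos: [0.648, 0.2694, 0.1696]
tool_rot: [-179.9, 0.0, 109.8]
force: [1.2, 0.9, -1.4]
grip_width: 0.0158
grasp_force: 25.0
```

Request:
{"api": "drive_tool", "payload": {
  "angular": [
    [0,0,0],
    [0,0,0],
    [0,0,0],
    [0,0,0]
  ],
  "delta_pos": [
    [0,0,0.3],
    [0,0,0.3],
    [0,0,0.2],
    [0,0,0]
  ],
  "gripper": [0,0,0,0]
}}

```text
time_s: 19.85
tool_pos: [0.6484, 0.2695, 0.1626]
tool_rot: [-180.0, -0.0, 109.8]
force: [-0.1, -0.0, -2.0]
grip_width: 0.0156
grasp_force: 25.0
```

Request:
{"api": "drive_tool", "payload": {
  "angular": [
    [0,0,0],
    [0,0,0],
    [0,0,0]
  ],
  "delta_pos": [
    [0,0,0.2],
    [0,0,0],
    [0,0,0]
  ],
  "gripper": [0,0,0]
}}

```text
time_s: 20.15
tool_pos: [0.6487, 0.2696, 0.1611]
tool_rot: [180.0, -0.0, 109.8]
force: [0.9, -0.2, -0.6]
grip_width: 0.0158
grasp_force: 25.0
```

Not in firm contact yet, or just touching. I'll continue in small steps.

Request:
{"api": "drive_tool", "payload": {
  "angular": [
    [0,0,0],
    [0,0,0],
    [0,0,0],
    [0,0,0]
  ],
  "delta_pos": [
    [0,0,0.15],
    [0,0,0.15],
    [0,0,0],
    [0,0,0]
  ],
  "gripper": [0,0,0,0]
}}

```text
time_s: 20.55
tool_pos: [0.6495, 0.2699, 0.161]
tool_rot: [179.8, -0.0, 109.8]
force: [-2.8, -1.2, 8.5]
grip_width: 0.016
grasp_force: 25.0
```

It's on the floor: 8.5 N upward, z 0.161 as predicted. Opening and rising.

Request:
{"api": "drive_tool", "payload": {
  "angular": [
    [0,0,0],
    [0,0,0],
    [0,0,0],
    [0,0,0],
    [0,0,0],
    [0,0,0],
    [0,0,0],
    [0,0,0],
    [0,0,0]
  ],
  "delta_pos": [
    [0,0,-0.2],
    [0,0,0],
    [0,0,0],
    [0,0,0],
    [0,0,0],
    [0,0,0],
    [0,0,0],
    [0,0,0],
    [0,0,0]
  ],
  "gripper": [2,3,4,5,6,6,6,6,6]
}}

```text
time_s: 21.45
tool_pos: [0.6485, 0.2696, 0.1598]
tool_rot: [180.0, -0.0, 109.8]
force: [0.5, 0.5, 0.1]
grip_width: 0.0596
grasp_force: 0.0
```

Request:
{"api": "drive_tool", "payload": {
  "angular": [
    [0,0,0],
    [0,0,0],
    [0,0,0],
    [0,0,0],
    [0,0,0],
    [0,0,0],
    [0,0,0]
  ],
  "delta_pos": [
    [0,0,-1],
    [0,0,-1.5],
    [0,0,-2],
    [0,0,-2],
    [0,0,-2],
    [0,0,0],
    [0,0,0]
  ],
  "gripper": [6,6,6,6,6,6,6]
}}

```text
time_s: 22.15
tool_pos: [0.6489, 0.2696, 0.2457]
tool_rot: [179.9, -0.0, 109.8]
force: [-0.4, 0.4, -0.7]
grip_width: 0.0599
grasp_force: 0.0
```

Run:
```python
from h import *
o=telemetry.get_obs();print(o['tool_pos'],o['tool_rot'],o['force'],o['qpos'])
S=eyes.read_camera('side')
for n in ('cage_grip','lever_top'):
    print(n,[(d['centre'],round(d['p'],2)) for d in models.search_frame(S,n)][:3])
print(proj(S,[.649,.269,.2]),proj(S,[.704,.1125,.15]))
cv2.imwrite('pics/rel.png',S['pixels'][:,:,::-1])
```

```text
[0.64889235 0.2695844  0.24573745] [ 1.79897706e+02 -1.28739878e-02  1.09762077e+02] [-0.42558109  0.35114147 -0.70663941] [-42.21356187  25.18975908  25.66915273  71.41001594 -10.67089079
  85.59001553   1.86367685]
cage_grip [([300.8, 95.1], 0.92), ([305.8, 132.5], 0.54), ([347.1, 149.4], 0.5)]
lever_top [([347.3, 146.0], 0.72), ([340.7, 294.8], 0.24)]
[297.78252659  87.21522828] [353.59304529 145.74718871]
```

The cage is standing where expected. Next: close the fingers, move over the lever (8 mm outward of the paddle centre for body clearance), and descend near it.

Request:
{"api": "drive_tool", "payload": {
  "angular": [
    [0,0,0],
    [0,0,0],
    [0,0,0],
    [0,0,0],
    [0,0,0],
    [0,0,0],
    [0,0,0],
    [0,0,0],
    [0,0,0],
    [0,0,0],
    [0,0,0],
    [0,0,0]
  ],
  "delta_pos": [
    [0,0,-1],
    [-2,0,0],
    [-2,0,0],
    [-2,0,0],
    [-2,0,0],
    [-2,0,0],
    [-2,0,0],
    [-2,0,0],
    [-2,0,0],
    [-1.4,0,0],
    [0,0,0],
    [0,0,0]
  ],
  "gripper": [5,4,3,2,1,0,0,0,0,0,0,0]
}}

```text
time_s: 23.5
tool_pos: [0.7072, 0.1066, 0.2548]
tool_rot: [180.0, -0.1, 109.8]
force: [-0.3, 0.7, 0.8]
grip_width: 0.0003
grasp_force: 0.0
```

Request:
{"api": "drive_tool", "payload": {
  "angular": [
    [0,0,0],
    [0,0,0],
    [0,0,0],
    [0,0,0],
    [0,0,0],
    [0,0,0],
    [0,0,0]
  ],
  "delta_pos": [
    [0,0,2],
    [0,0,2],
    [0,0,2],
    [0,0,2],
    [0,0,1.5],
    [0,0,1],
    [0,0,0]
  ],
  "gripper": [0,0,0,0,0,0,0]
}}

```text
time_s: 24.2
tool_pos: [0.7064, 0.1067, 0.1482]
tool_rot: [-179.9, -0.0, 109.8]
force: [-0.1, 0.2, -0.9]
grip_width: 0.0005
grasp_force: 0.0
```

Request:
{"api": "drive_tool", "payload": {
  "angular": [
    [0,0,0],
    [0,0,0],
    [0,0,0],
    [0,0,0],
    [0,0,0],
    [0,0,0]
  ],
  "delta_pos": [
    [0,0,0.7],
    [0,0,0.7],
    [0,0,0.6],
    [0,0,0.5],
    [0,0,0],
    [0,0,0]
  ],
  "gripper": [0,0,0,0,0,0]
}}

```text
time_s: 24.8
tool_pos: [0.7076, 0.1058, 0.1261]
tool_rot: [179.9, -0.0, 109.8]
force: [-1.8, -0.0, 6.3]
grip_width: 0.0009
grasp_force: 3.0
```

Request:
{"api": "drive_tool", "payload": {
  "angular": [
    [0,0,0],
    [0,0,0],
    [0,0,0],
    [0,0,0],
    [0,0,0],
    [0,0,0]
  ],
  "delta_pos": [
    [0,0,0.5],
    [0,0,0.5],
    [0,0,0.5],
    [0,0,0],
    [0,0,0],
    [0,0,0]
  ],
  "gripper": [0,0,0,0,0,0]
}}

```text
time_s: 25.4
tool_pos: [0.7076, 0.1058, 0.1111]
tool_rot: [179.9, -0.0, 109.8]
force: [-2.6, 0.2, 8.2]
grip_width: 0.0004
grasp_force: 4.1
```

Request:
{"api": "drive_tool", "payload": {
  "angular": [
    [0,0,0],
    [0,0,0],
    [0,0,0],
    [0,0,0],
    [0,0,0],
    [0,0,0]
  ],
  "delta_pos": [
    [0,0,0.5],
    [0,0,0.5],
    [0,0,0.5],
    [0,0,0.5],
    [0,0,0],
    [0,0,0]
  ],
  "gripper": [0,0,0,0,0,0]
}}

```text
time_s: 26.0
tool_pos: [0.7076, 0.1058, 0.0901]
tool_rot: [180.0, 0.0, 109.8]
force: [-0.7, -0.0, 5.0]
grip_width: 0.0004
grasp_force: 2.5
```

Request:
{"api": "drive_tool", "payload": {
  "angular": [
    [0,0,0],
    [0,0,0],
    [0,0,0],
    [0,0,0]
  ],
  "delta_pos": [
    [0,0,0.3],
    [0,0,0.2],
    [0,0,0],
    [0,0,0]
  ],
  "gripper": [0,0,0,0]
}}

```text
time_s: 26.4
tool_pos: [0.7077, 0.1058, 0.0862]
tool_rot: [179.9, -0.0, 109.8]
force: [-3.1, -0.2, 9.8]
grip_width: 0.0004
grasp_force: 4.5
```

Request:
{"api": "drive_tool", "payload": {
  "angular": [
    [0,0,0],
    [0,0,0],
    [0,0,0],
    [0,0,0]
  ],
  "delta_pos": [
    [0,0,0.2],
    [0,0,0.2],
    [0,0,0],
    [0,0,0]
  ],
  "gripper": [0,0,0,0]
}}

```text
time_s: 26.8
tool_pos: [0.7076, 0.1058, 0.0829]
tool_rot: [179.9, -0.0, 109.8]
force: [-4.2, -0.0, 12.3]
grip_width: 0.0003
grasp_force: 5.9
```

Request:
{"api": "drive_tool", "payload": {
  "angular": [
    [0,0,0],
    [0,0,0],
    [0,0,0],
    [0,0,0]
  ],
  "delta_pos": [
    [0,0,0.2],
    [0,0,0],
    [0,0,0],
    [0,0,0]
  ],
  "gripper": [0,0,0,0]
}}

```text
time_s: 27.2
tool_pos: [0.7077, 0.1059, 0.0816]
tool_rot: [179.9, -0.0, 109.8]
force: [-5.3, -1.0, 14.3]
grip_width: 0.0009
grasp_force: 7.2
```

Request:
{"api": "drive_tool", "payload": {
  "angular": [
    [0,0,0],
    [0,0,0],
    [0,0,0]
  ],
  "delta_pos": [
    [0,0,0.15],
    [0,0,0],
    [0,0,0]
  ],
  "gripper": [0,0,0]
}}

```text
time_s: 27.5
tool_pos: [0.7077, 0.1059, 0.0816]
tool_rot: [179.9, -0.0, 109.8]
force: [-6.8, -0.1, 19.3]
grip_width: 0.0006
grasp_force: 10.0
```

Run:
```python
from h import *
S=eyes.read_camera('side')
o=telemetry.get_obs();print(o['tool_pos'],o['force'])
for n in ('cage_grip','scraper_grip','lever_top'): print(n,[(d['centre'],round(d['p'],2)) for d in models.search_frame(S,n)][:3])
print(proj(S,[.704,.1125,.103]),proj(S,[.704,.1125,.15]),proj(S,[.649,.269,.2]))
a=cv2.resize(S['pixels'][40:220,220:400,::-1],None,fx=3.2,fy=3.2,interpolation=cv2.INTER_CUBIC)
cv2.imwrite('pics/end.png',a)
```

```text
[0.70771643 0.10587155 0.08153512] [-7.83375027 -0.76860711 19.57571183]
cage_grip [([297.9, 95.8], 0.71)]
scraper_grip [([343.5, 291.6], 0.61)]
lever_top [([347.5, 167.3], 0.82)]
[352.84583562 163.31124578] [353.59304529 145.74718871] [297.78252659  87.21522828]
```

View pics/end.png

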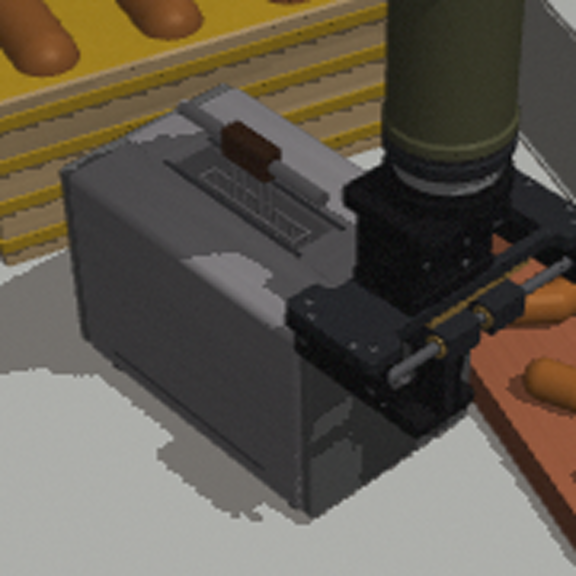

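The press stalled at z 0.0816, about 47 mm below first contact, with force climbing to 19 N, so the lever is on its bottom stop. The cage stands in the slot at crop (250,150), with the rod clear of the gripper. Handing in.

```bash
python3 -c "
from cell import env; print(env.sign_off())"
```

```text
the job is handed in; nothing more can be done
None
```

I handed the job in at about 27.5 s of the 59 s allowed: the cage is standing in the slot and released, the arm is holding the lever on its bottom stop at about 19 N, and the scraper is still on its hooks; the hand-in returned no verdict.

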